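# Put the inspection tools away and switch off the lamp

### The job

Put the inspection bench away for the night: lay the flat brush, the steel spatula and the aluminium square in the tray, each flat and fully down in the pocket cut to its own shape and pointing the way the pocket does. Set them down rather than dropping them, and leave the bottle, the reel and the foam stack where they are. When all three are in and let go, switch the lamp off by pushing the isolator's lever, which leans towards the robot's side (on), right over to the far side (off).

Things in the scene. Friction and masses are not known exactly. Their poses are not given: they have to be found in the camera images.
- brush: Flat brush lying on the bench, 155 mm long, about 0.11 kg. The origin lies on the underside, under the grip point. x runs along the handle to the bristles, z up. Black handle from x = -55 to 35 mm, 22 mm wide (y), 24 mm tall; steel ferrule x 35 to 55, 44 wide, 16 tall; bristle block (rigid) x 55 to 100, 48 wide, 14 tall. All stand on the same underside. Grip across the handle.
- brush_tip (a point): Centre of the brush's bristle end, at x = 100 mm, 7 mm up in the brush's frame.
- spatula: Spatula lying on the bench, 185 mm long, about 0.12 kg. The origin lies on the underside, under the grip point. x runs along the handle to the blade, z up. Black handle x -55 to 45 mm, 22 mm wide (y), 24 mm tall; narrow neck x 45 to 72, 14 wide, 6 tall; thin steel blade x 70 to 130, 38 wide, 3 mm thick. All on the same underside. Grip across the handle.
- spatula_tip (a point): Middle of the blade's end, at x = 130 mm in the spatula's frame.
- square: L-shaped solid aluminium square lying on the bench, 24 mm thick, about 0.24 kg. The origin lies on the underside, under the grip point. Long leg from x = -75 to 55 mm, 22 mm wide (y -11 to 11); short leg at its +x end, x 33 to 55, reaching to y = +49 mm. z up. Grip across the long leg at the origin (near the centre of mass).
- square_tip (a point): End of the square's short leg: x = 44, y = 49 mm, 12 mm up in the square's frame.
- tray: Fixed low aluminium tray 218 x 282 mm with a 12 mm rim, holding three grey inserts (dark pocket floors) side by side, 90 mm apart along its y axis, in any order. Origin at the centre of its underside. Tools laid in stand 14 mm above the inserts' upper face; with the gripper's fingers spread no more than about 60 mm there is room beside a neighbour.
- brush_insert: Fixed grey insert, dark inside, with the brush's pocket: a slot 30 mm wide and 90 mm long for the handle that widens to a bay 56 mm wide and 73 mm long for the head. 206 x 88 x 14 mm, pocket 10 mm deep, 4 mm of play round the tool; on the tray, its upper face is 18 mm and pocket floor 8 mm above the bench. Origin: centre of its underside; x lengthwise, towards the head's bay.
- brush_insert_bay (a point): Point on the pocket floor where the origin of the brush lies when the brush is centred in the pocket; axes are those of the insert: its x axis is the way the brush's own x axis must point, z up.
- spatula_insert: Fixed grey insert, dark inside, with the spatula's pocket: a slot 30 mm wide and 125 mm long for the handle and neck, widening to a bay 46 mm wide and 68 mm long for the blade. 206 x 88 x 14 mm, pocket 10 mm deep, 4 mm of play round the tool; on the tray, its upper face is 18 mm and pocket floor 8 mm above the bench. Origin: centre of its underside; x lengthwise, towards the blade's bay.
- spatula_insert_bay (a point): Point on the pocket floor where the origin of the spatula lies when the spatula is centred in the pocket; axes are those of the insert: its x axis is the way the spatula's own x axis must point, z up.
- square_insert: Fixed grey insert, dark inside, with the square's L-shaped pocket, legs 30 mm wide, 138 mm and 68 mm over all. 206 x 88 x 14 mm, pocket 10 mm deep, 4 mm of play round the tool; on the tray, its upper face is 18 mm and pocket floor 8 mm above the bench. Origin at the centre of its underside; x along the long leg, the short leg at the +x end reaching to +y.
- square_insert_bay (a point): Point on the pocket floor where the origin of the square lies when the square is centred in the pocket; axes are those of the insert: its x axis is the way the square's own x axis must point, z up.
- isolator (a joint): Angle of the isolator's lever, 0 to 1.0 rad about the y axis of isolator_base, through a pivot 22 mm above the bench. 0 = on: leans 0.5 rad to the base's -x; 0.5 = upright; 1.0 = off: leans 0.5 rad to the base's +x, at its stop. Friction about 0.06 N m holds it wherever it is left (about 1 N at the ball).
- isolator_base: The lamp isolator's grey block, fixed to the bench, 70 x 50 x 25 mm (x, y, z), with the lever standing up from its middle. Origin at the centre of its underside; x is the way the lever is pushed to switch off (off is away from the robot), z up.
- isolator_tip (a point): Centre of the black ball, 26 mm across, at the lever's end, 80 mm from the pivot; the lever is a steel rod 10 mm thick.
- solvent: Bystander: amber bottle, 60 mm across, 140 mm tall, origin at its underside. Leave alone.
- reel: Bystander: black component reel lying flat, 120 mm across, 16 mm tall, origin at its underside. Leave alone.
- foam_stack: Bystander: stack of black and red foam sheets with a circuit board on it, 100 x 140 x 53 mm, origin at its underside. Leave alone.
There are look-alikes about, which are no part of the job. Leave any blue or brown look-alike of the square_insert alone.

How it is judged (in metres and radians):
On the way, in this order (a step that is already met when the one before it is completed fails the run):
1. Brush, spatula and square each lie flat in their own pocket, let go and at rest, with the lever still on (x of brush in the frame of brush_insert_bay between -0.007 and 0.007 m and y of brush in the frame of brush_insert_bay between -0.007 and 0.007 m and z of brush in the frame of brush_insert_bay between -0.004 and 0.004 m and angle between each of brush, spatula, square's own z axis and vertical below 0.06 rad and angle between the x axis of brush and the x axis of brush_insert_bay, either way round below 0.15 rad and x of brush_tip in the frame of brush_insert_bay above 0.02 m and x of spatula in the frame of spatula_insert_bay between -0.007 and 0.007 m and y of spatula in the frame of spatula_insert_bay between -0.007 and 0.007 m and z of spatula in the frame of spatula_insert_bay between -0.004 and 0.004 m and angle between the x axis of spatula and the x axis of spatula_insert_bay, either way round below 0.15 rad and x of spatula_tip in the frame of spatula_insert_bay above 0.02 m and x of square in the frame of square_insert_bay between -0.007 and 0.007 m and y of square in the frame of square_insert_bay between -0.007 and 0.007 m and z of square in the frame of square_insert_bay between -0.004 and 0.004 m and angle between the x axis of square and the x axis of square_insert_bay, either way round below 0.15 rad and x of square_tip in the frame of square_insert_bay above 0.02 m and contact force between each of brush, spatula, square and the fingers below 0.1 N and linear speed of each of brush, spatula, square below 0.02 m/s and value of joint isolator below 0.5 rad), for 0.2 s.
2. The isolator's lever is over to off (value of joint isolator above 0.85 rad), for 0.2 s.
At the end, for the whole second after the job is handed in: Each tool lies in its own pocket: origin within 7 mm in x and y and 4 mm in height of its bay point, tilted less than 0.06 rad, in line within 0.15 rad and pointing the pocket's way, at rest; the lever stands at off, above 0.85 of its 1.0 rad (x of brush in the frame of brush_insert_bay between -0.007 and 0.007 m and y of brush in the frame of brush_insert_bay between -0.007 and 0.007 m and z of brush in the frame of brush_insert_bay between -0.004 and 0.004 m and angle between each of brush, spatula, square's own z axis and vertical below 0.06 rad and angle between the x axis of brush and the x axis of brush_insert_bay, either way round below 0.15 rad and x of brush_tip in the frame of brush_insert_bay above 0.02 m and x of spatula in the frame of spatula_insert_bay between -0.007 and 0.007 m and y of spatula in the frame of spatula_insert_bay between -0.007 and 0.007 m and z of spatula in the frame of spatula_insert_bay between -0.004 and 0.004 m and angle between the x axis of spatula and the x axis of spatula_insert_bay, either way round below 0.15 rad and x of spatula_tip in the frame of spatula_insert_bay above 0.02 m and x of square in the frame of square_insert_bay between -0.007 and 0.007 m and y of square in the frame of square_insert_bay between -0.007 and 0.007 m and z of square in the frame of square_insert_bay between -0.004 and 0.004 m and angle between the x axis of square and the x axis of square_insert_bay, either way round below 0.15 rad and x of square_tip in the frame of square_insert_bay above 0.02 m and linear speed of each of brush, spatula, square below 0.02 m/s and value of joint isolator above 0.85 rad); the robot touches nothing.
It fails at once if A tool is dropped (moves faster than 0.7 m/s while not held, a fall of about 25 mm) ((linear speed of brush above 0.7 m/s and contact force between brush and the fingers below 0.05 N) or (linear speed of spatula above 0.7 m/s and contact force between spatula and the fingers below 0.05 N) or (linear speed of square above 0.7 m/s and contact force between square and the fingers below 0.05 N)).
It fails at once if The bottle, the reel or the foam stack is moved by more than 20 mm (distance of any of solvent, reel, foam_stack from where it was at the start of the episode above 0.02 m).
It also fails if it takes over 72 s, if anything falls off the work surface, if the arm or the gripper's body presses on something with over 40 N, if the wrist force passes 120 N, or if a joint passes its speed limit or range.

### The arm

A 6-joint arm with a two-finger parallel gripper is mounted at the origin on the work surface. World frame = base frame: x ahead of the robot, y to its left, z up, the work surface at z = 0. Lengths are in mm, angles in rad, forces in N, time in s.
With the tool pointing down it reaches from about 325 to 875 mm from the base axis. Payload 4.4 kg.
Tool frame: the origin (TCP) lies at the very end of the fingers, on their centre line; the grasp point (between the pads) lies 19 mm behind it; z points along the fingers, y is the line along which they close (so a half turn about z gives the same grasp; the last joint's range is limited). The gripper opens to 85 mm and grips with 20 to 120 N. Pads are 22 mm wide; open, the fingers measure 114 mm over their backs; the gripper's body (76 mm by 85 mm) begins 54 mm behind the grasp point. The pads swing forward as they close: fully open they stand 13 mm farther back than shut.
Start: joints at [1.026, 0.207, 1.542, -0, 1.393, -0.15], TCP at [221.168, 530.765, 231.282] pointing down, gripper open.
Joint ranges: [-2.73, 2.73], [-0.86, 2.22], [0.23, 2.46], [-1.11, 4.25], [0.08, 2.63], [-2.82, 2.82]. Speed limits (rad/s): [2.79, 2.79, 3.14, 3.14, 3.14, 3.14].

### API

Orientations are given as a rotation vector (axis times angle).
In Python, from bench import readout, camera, get_calibration, ticket, outline_of gives the robot as it stands.
- The arm moves only by the tool jog_arm, never from a script. Its argument "deltas" is a list of rows, each a list of 6 numbers: the shift along the tool's x, y, z scaled (see below), then the turn, a rotation vector about the tool's x, y, z scaled (see below). In form: [[tx, ty, tz, rx, ry, rz], ...]. A call has exactly 5 rows; each row shifts and turns the commanded pose from where the row before left it, along the tool's axes as they then stand; what a row does not reach is not made up. The controller multiplies each number of a shift by 50 cm and each number of a turn by pi rad. A row lasts 1/12 s, in which the tool goes at most 41.7 mm and 7.16 degrees, less where a joint would pass 70% of its speed; a pose out of reach is approached as far as the arm can. A call with a number of a shift or a turn outside -1 to 1 is refused whole. A call with a gripper value outside its range is refused whole. "fingers" is the opening, from -1 (shut) to 1 (fully open), set as the call begins (left out, the last holds). The fingers move at their own pace and stop on an object; the grip force is fixed at half the most. Time passes only in rows, so rows that do not move let the fingers close, or fill a call up. It gives the time, the measured TCP pose, the force, the opening and the grip force at its end, in the units of the state.
- readout.state(): the state, without advancing time (a new reading comes with each control period).
- camera(name): name is "side" or "top" or "wrist"; returns the picture (420x560x3 uint8, red, green, blue); there is no depth.
- get_calibration(name): a dict with "vfov" (degrees; the focal length in pixels is half the picture's height over the tangent of half this angle, whatever the lens; pixels are square), "cx", "cy" (the principal point, pixels), "R" (3x3) and "t" (3): a world point X has camera coordinates R X + t. Camera axes: x right, y down, z forward; pixel columns grow to the right and rows downward; lengths in mm; the calibration is good to about 2 mm. A picture is of the moment at which its call begins: read the wrist's pose just before it. get_calibration takes no time and is no camera call; for the wrist camera it gives the pose at the moment of the call.
- ticket.hand_in(): hands the job in; it is judged then, once.
Trained networks look in the newest picture that a camera, given by its name, has taken for a name from the list of things; names that differ only in an ending like _2 or _b are one class to them, and where a whole thing is asked for, a point or a joint stands for the part that bears it (a point fixed in the world has none). Each returns a list of dicts, best first, with "p" (0 to 1); they miss things now and then, are a little off and sometimes report something else, mostly with a low value. They report only what shows in the picture. A call takes as long as a camera call. They do not tell look-alikes from the thing itself.
- outline_of(camera, thing): "region" (420x560 bool, what is visible of it) and "rect" ([left, top, width, height] in pixels, round what is visible of it).
The state is a dict: "clock": time; "joints": joint angles; "joint_velocities": joint speeds; "effort": joint torques, N m; "ee_pos": TCP position; "tcp_rot": TCP orientation; "wrist_force": force on the tool from outside, world axes, zero at the start; "torque": the same for the moment, N m; "width": opening from 0.0 (shut) to 1.0 (fully open); "gripper_force": force on a finger pad.
Only numpy, scipy, OpenCV 4.12 (cv2) and the standard library are available. Lean on these libraries where they do the work, as an engineer would, in place of code of your own. Each camera call takes 0.05 s, during which the arm holds its last target. There are 200 camera calls.

## Working session

There is one attempt and no reset: what is moved stays moved. The work goes in short steps, Python scripts to look and compute and a tool call to move; the robot and the scene stay as the last step left them, time stands still between calls to the robot, and variables do not carry over. Pictures are saved under pics/ and viewed, at most 10 in all, crops included, and the job is handed in when it is done.

Besides the shell and the picture viewer there is one more tool, called as name([rows], argument=value, ...), one row to a line, values as JSON. jog_arm: Moves the arm, as the interface text tells. Shifts and turns lie within -1 to 1; 1 stands for 50 cm of shift or pi rad of turn. Its arguments: {"type":"object","properties":{"deltas":{"type":"array","items":{"type":"array","items":{"type":"number"}}},"fingers":{"type":"number"}},"required":["deltas"]}

```bash
ls; mkdir -p pics; python3 - <<'E'
from bench import readout,camera,get_calibration,outline_of
import cv2,numpy as np
print(readout.state())
for n in ["top","side"]:
    im=camera(n); cv2.imwrite(f"pics/{n}0.png",cv2.cvtColor(im,cv2.COLOR_RGB2BGR))
    c=get_calibration(n); print(n,c)
    for t in ["brush","spatula","square","tray","brush_insert","spatula_insert","square_insert","isolator_base","isolator_tip","solvent","reel","foam_stack"]:
        print(t,[(round(o['p'],2),[int(v) for v in o['rect']]) for o in outline_of(n,t)])
E
```

```text
pics
{'clock': 0.0, 'joints': array([ 1.02548341e+00,  2.07434806e-01,  1.54298325e+00,  2.93547143e-05,
        1.39346619e+00, -1.50509785e-01]), 'joint_velocities': array([ 0.00053222, -0.0007437 ,  0.00114436,  0.00040173,  0.00020689,
       -0.00020374]), 'effort': array([ 2.19568701e-04, -3.83015192e+01, -2.91605204e+01, -1.38724617e-04,
        1.01271149e-02, -4.99951739e-06]), 'ee_pos': array([220.76954658, 530.10791929, 230.10344378]), 'tcp_rot': array([-0.61598463, -3.07978523,  0.00336762]), 'wrist_force': array([-0.08549157, -1.15652368, -0.17828517]), 'torque': array([-0.01870161,  0.00975004,  0.00066624]), 'gripper_force': 0.0, 'width': 1.000629623193409}
top {'vfov': 48.7410716244063, 'cx': 274.01500718060475, 'cy': 206.63390560908744, 'R': array([[ 0.0243303 , -0.99964826,  0.01055408],
       [-0.99765663, -0.02495442, -0.06370662],
       [ 0.06394758, -0.00897935, -0.99791286]]), 't': array([-129.64742725,  509.89322243, 1673.72593696])}
brush [(0.64, [192, 179, 26, 39])]
spatula [(0.73, [171, 183, 14, 48])]
square [(0.6, [235, 186, 26, 34])]
tray [(0.57, [285, 
[... 736 characters left out ...]
52309],
       [ 0.49976627,  0.60084953, -0.62386979]]), 't': array([-447.46836344,  221.37854619, 1750.16433786])}
brush [(0.52, [309, 250, 65, 44]), (0.51, [239, 186, 21, 27])]
spatula []
square [(0.85, [258, 203, 23, 27]), (0.36, [314, 252, 57, 40])]
tray [(0.86, [297, 267, 80, 29]), (0.3, [261, 207, 21, 25])]
brush_insert []
spatula_insert [(0.83, [309, 253, 63, 38])]
square_insert [(0.83, [226, 290, 76, 44]), (0.73, [325, 317, 73, 53]), (0.56, [295, 240, 61, 33])]
isolator_base [(0.58, [187, 154, 19, 24])]
isolator_tip []
solvent [(0.86, [293, 159, 16, 34]), (0.75, [292, 237, 66, 37])]
reel [(0.98, [260, 163, 34, 23]), (0.22, [279, 244, 98, 52])]
foam_stack [(0.66, [314, 189, 45, 34])]
```

```bash
cat > h.py <<'E'
import numpy as np,cv2
from bench import readout,camera,get_calibration,outline_of
def foc(c): return 210/np.tan(np.radians(c['vfov']/2))
def ray(c,uv,z):
    uv=np.atleast_2d(np.asarray(uv,float)); d=np.c_[(uv[:,0]-c['cx'])/foc(c),(uv[:,1]-c['cy'])/foc(c),np.ones(len(uv))]
    d=d@c['R']; o=-c['R'].T@c['t']
    return o+d*((z-o[2])/d[:,2])[:,None]
def proj(c,X):
    p=np.atleast_2d(X)@c['R'].T+c['t']; return p[:,:2]/p[:,2:]*foc(c)+[c['cx'],c['cy']]
E
python3 - <<'E'
from h import *
im=cv2.imread("pics/top0.png"); c=get_calibration("top")
cv2.imwrite("pics/top0c.png",cv2.resize(im[110:330,100:450],(800,503),interpolation=cv2.INTER_CUBIC))
for n,r,z in [("brush",[192,179,26,39],16),("spat",[171,183,14,48],12),("square",[235,186,26,34],24),("bi",[283,166,38,60],18),("sqi",[311,172,29,56],18),("spi",[333,172,33,60],18),("iso",[120,200,14,24],25),("sol",[218,129,18,20],100),("reel",[173,129,34,29],16),("foam",[260,126,39,23],53)]:
    print(n,ray(c,[r[0]+r[2]/2-.5,r[1]+r[3]/2-.5],z).round(0)[0])
w=get_calibration("wrist"); print(w, readout.state()['ee_pos'])
E
```

```text
brush [538. 137.  16.]
spat [505. 235.  12.]
square [525. -20.  24.]
bi [ 556. -216.   18.]
sqi [ 544. -303.   18.]
spi [ 539. -390.   18.]
iso [481. 416.  25.]
sol [742.  56. 100.]
reel [739. 199.  16.]
foam [ 762. -129.   53.]
{'vfov': 71.79367448083363, 'cx': 279.0471997685582, 'cy': 206.09107612924393, 'R': array([[ 3.85329054e-01,  9.22778787e-01,  9.11224698e-04],
       [ 8.81831342e-01, -3.68520974e-01,  2.94220625e-01],
       [ 2.71836357e-01, -1.12568209e-01, -9.55737094e-01]]), 't': array([-574.83644005,  -37.7388598 ,  378.10978542])} [221.17073327 530.74737653 231.23602405]
```

View pics/top0c.png

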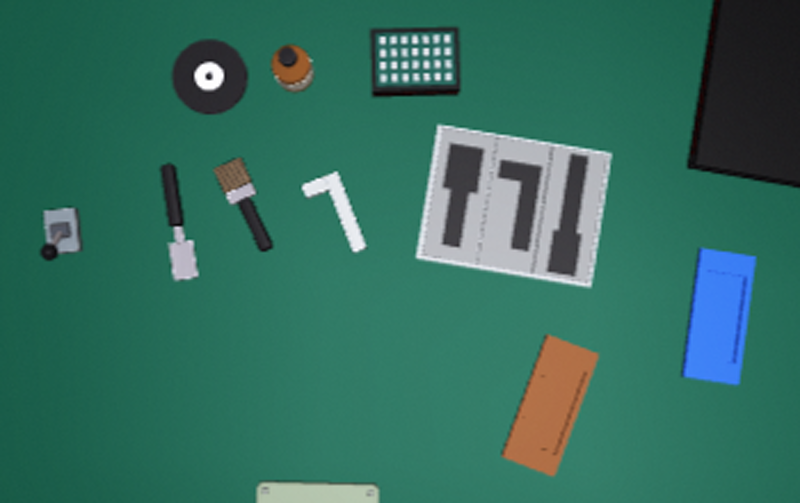

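```bash
cat >> h.py <<'E'
from scipy.spatial.transform import Rotation as Ro
def to(target,yaw,p=None,Rt=None):
    """target TCP mm; yaw = world angle of tool y minus 90deg (rad), tool pointing down.
    Prints the turn (tool axes, scaled) and then the shift (turned tool axes, scaled)."""
    s=readout.state(); p=s['ee_pos'] if p is None else np.array(p,float)
    Rt=Ro.from_rotvec(s['tcp_rot']) if Rt is None else Rt
    Rg=Ro.from_matrix(np.array([[-np.cos(yaw),-np.sin(yaw),0],[-np.sin(yaw),np.cos(yaw),0],[0,0,-1.]]).T.T)
    rv=(Rt.inv()*Rg).as_rotvec()/np.pi; d=Rg.inv().apply(np.array(target)-p)/500
    nr=int(np.ceil(np.linalg.norm(rv)*180/6.5)); nt=int(np.ceil(np.linalg.norm(d)*500/36))
    print("turn",rv.round(4),"rows>=",nr,"each",(rv/max(nr,1)).round(4)," shift",d.round(4),"rows>=",nt,"each",(d/max(nt,1)).round(4))
    return Rg
E
python3 -c "
from h import *
print(readout.state()['ee_pos'])
to([505,120,130],0)"
```

```text
[221.17073327 530.74737653 231.23602405]
turn [-0.     -0.     -0.1257] rows>= 4 each [-0.     -0.     -0.0314]  shift [-0.5677 -0.8215  0.2025] rows>= 15 each [-0.0378 -0.0548  0.0135]
```

jog_arm([
  [0,0,0,0,0,-0.0314],
  [0,0,0,0,0,-0.0314],
  [0,0,0,0,0,-0.0314],
  [0,0,0,0,0,-0.0315],
  [0,0,0,0,0,0],
], fingers=0.3)

```text
clock: 1.72
ee_pos: [221.2, 530.8, 231.3]
tcp_rot: [-0.002, 3.142, -0.0]
wrist_force: [-0.1, 0.7, 1.6]
width: 0.654
gripper_force: 0.0
```

jog_arm([
  [-0.038,-0.055,0.0135,0,0,0],
  [-0.038,-0.055,0.0135,0,0,0],
  [-0.038,-0.055,0.0135,0,0,0],
  [-0.038,-0.055,0.0135,0,0,0],
  [-0.038,-0.055,0.0135,0,0,0],
])

```text
clock: 2.13
ee_pos: [316.7, 392.1, 197.4]
tcp_rot: [0.003, 3.141, 0.0]
wrist_force: [0.6, 0.4, 0.3]
width: 0.651
gripper_force: 0.0
```

jog_arm([
  [-0.038,-0.055,0.0135,0,0,0],
  [-0.038,-0.055,0.0135,0,0,0],
  [-0.038,-0.055,0.0135,0,0,0],
  [-0.038,-0.055,0.0135,0,0,0],
  [-0.038,-0.055,0.0135,0,0,0],
])

```text
clock: 2.55
ee_pos: [412.0, 254.4, 163.8]
tcp_rot: [0.004, 3.141, 0.001]
wrist_force: [0.4, 0.2, -0.2]
width: 0.652
gripper_force: 0.0
```

jog_arm([
  [-0.038,-0.055,0.0135,0,0,0],
  [-0.038,-0.055,0.0135,0,0,0],
  [-0.038,-0.055,0.0135,0,0,0],
  [-0.038,-0.055,0.0135,0,0,0],
  [-0.038,-0.055,0.0135,0,0,0],
])

```text
clock: 2.97
ee_pos: [507.1, 116.8, 129.9]
tcp_rot: [0.005, 3.141, 0.0]
wrist_force: [0.5, 1.1, 0.5]
width: 0.654
gripper_force: 0.0
```

jog_arm([
  [0,0,0,0,0,0],
  [0,0,0,0,0,0],
  [0,0,0,0,0,0],
  [0,0,0,0,0,0],
  [0,0,0,0,0,0],
])

```text
clock: 3.38
ee_pos: [505.7, 119.5, 130.3]
tcp_rot: [-0.002, 3.141, 0.0]
wrist_force: [-0.3, 0.3, -0.6]
width: 0.651
gripper_force: 0.0
```

```bash
cat >> h.py <<'E'
from scipy.optimize import minimize
B={"brush":[(-55,35,-11,11,0,24),(35,55,-22,22,0,16),(55,100,-24,24,0,14)],
   "spatula":[(-55,45,-11,11,0,24),(45,72,-7,7,0,6),(70,130,-19,19,0,3)],
   "square":[(-75,55,-11,11,0,24),(33,55,-11,49,0,24)],
   # pocket openings at the upper face, in the bay frame (z = world)
   "brush_insert":[(-59,31,-15,15,18,18),(31,104,-28,28,18,18)],
   "spatula_insert":[(-59,66,-15,15,18,18),(66,134,-23,23,18,18)],
   "square_insert":[(-79,59,-15,15,18,18),(29,59,-15,53,18,18)]}
def sil(c,name,q,S=4,z0=0):
    m=np.zeros((420*S//S,560),np.uint8); m=np.zeros((420,560),np.uint8)
    big=np.zeros((840,1120),np.uint8); cs,sn=np.cos(q[2]),np.sin(q[2])
    for b in B[name]:
        P=np.array([(x,y,z) for x in b[:2] for y in b[2:4] for z in b[4:]],float)
        W=np.c_[q[0]+cs*P[:,0]-sn*P[:,1],q[1]+sn*P[:,0]+cs*P[:,1],P[:,2]+z0]
        h=cv2.convexHull(((proj(c,W)+.5)*2-.5).astype(np.float32))[:,0]
        cv2.fillConvexPoly(big,np.round(h*16).astype(np.int32),255,cv2.LINE_AA,4)
    return cv2.resize(big,(560,420),interpolation=cv2.INTER_AREA)/255.
def fit(c,name,mask,q0,z0=0):
    f=lambda q:np.abs(sil(c,name,q,z0=z0)-mask).sum()/mask.sum()
    g=cv2.GaussianBlur(mask.astype(np.float32),(0,0),5)
    f0=lambda q:((cv2.GaussianBlur(sil(c,name,q,z0=z0).astype(np.float32),(0,0),5)-g)**2).sum()
    q=np.array(q0,float)
    for fn,d in((f0,(10,10,.15)),(f,(3,3,.04)),(f,(1,1,.015))):
        q=minimize(fn,q,method="Nelder-Mead",options=dict(initial_simplex=np.vstack([q]+[q+np.eye(3)[i]*d[i] for i in range(3)]),xatol=.01,fatol=1e-5,maxiter=300)).x
    return q,f(q)
def comp(m,c,xy,z):
    """connected component of m with the largest size near the projected point"""
    n,l,st,_=cv2.connectedComponentsWithStats(m.astype(np.uint8)); u,v=proj(c,[[*xy,z]])[0].astype(int)
    w=l[max(v-20,0):v+20,max(u-20,0):u+20]; w=w[w>0]
    return l==np.bincount(w).argmax()
def shot(name):
    c=get_calibration("wrist"); im=camera("wrist"); cv2.imwrite(f"pics/{name}.png",cv2.cvtColor(im,cv2.COLOR_RGB2BGR)); return c,im.astype(int)
def tools_mask(im): return im[...,1]-np.maximum(im[...,0],im[...,2])<0.2*im[...,1]
E
cat > ft.py <<'E'
from h import *
c,im=shot("w1"); m=tools_mask(im); ov=im.astype(np.uint8)[...,::-1].copy()
for n,q in {"brush":(525,132,.25),"spatula":(525,237,np.pi+.1),"square":(520,-20,.35)}.items():
    mk=comp(m,c,q[:2],12).astype(float); q,e=fit(c,n,mk,q); print(n,q.round(3),round(e,3),mk.sum())
    cv2.drawContours(ov,cv2.findContours((sil(c,n,q)>.5).astype(np.uint8),0,1)[0],-1,(0,0,255),1)
cv2.imwrite("pics/w1o.png",ov)
E
python3 ft.py
```

```text
brush [5.11084e+02 1.16315e+02 4.78000e-01] 0.924 61696.0
spatula [540.001 244.462   3.33 ] 0.13 6176.0
square [ 5.3339e+02 -2.7606e+01  3.9500e-01] 0.902 61696.0
```

View pics/w1o.png

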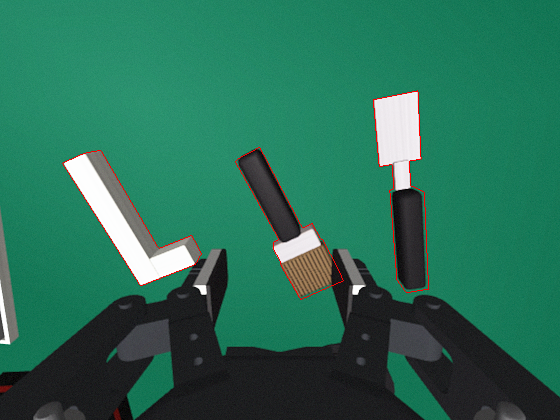

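jog_arm([
  [-0.036,0,-0.016,0,0,0],
  [-0.036,0,-0.016,0,0,0],
  [-0.036,0,-0.016,0,0,0],
  [-0.036,0,-0.016,0,0,0],
  [0,0,0,0,0,0],
])

```text
clock: 3.85
ee_pos: [582.3, 119.1, 164.8]
tcp_rot: [-0.001, 3.134, 0.0]
wrist_force: [0.7, -1.2, 0.9]
width: 0.649
gripper_force: 0.0
```

jog_arm([
  [0,0,0,0,0,0],
  [0,0,0,0,0,0],
  [0,0,0,0,0,0],
  [0,0,0,0,0,0],
  [0,0,0,0,0,0],
])

```text
clock: 4.27
ee_pos: [577.2, 118.4, 161.5]
tcp_rot: [0.001, -3.14, 0.0]
wrist_force: [0.3, 0.8, 0.3]
width: 0.649
gripper_force: 0.0
```

```bash
sed -i 's/"w1"/"w2"/;s/w1o/w2o/;s/0,0,255),1/0,0,255),1)\n    cv2.drawContours(ov,cv2.findContours(mk.astype(np.uint8),0,1)[0],-1,(255,255,0),1/' ft.py; python3 ft.py
```

```text
brush [5.10805e+02 1.15685e+02 4.70000e-01] 0.081 5049.0
spatula [540.421 244.437   3.327] 0.125 6187.0
square [ 5.33735e+02 -2.75460e+01  3.96000e-01] 0.034 5682.0
```

View pics/w2o.png

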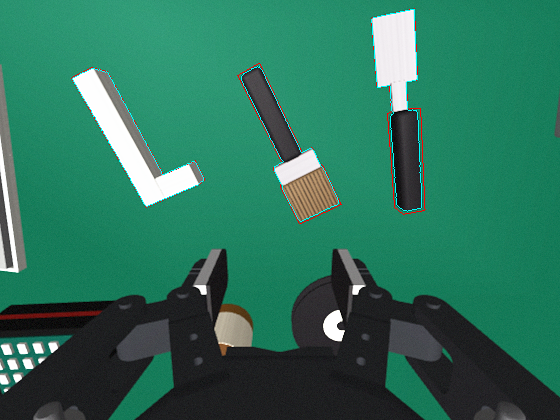

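jog_arm([
  [0,-0.069,0,0,0,0],
  [0,-0.069,0,0,0,0],
  [0,-0.069,0,0,0,0],
  [0,-0.069,0,0,0,0],
  [0,-0.069,0,0,0,0],
])

```text
clock: 4.73
ee_pos: [577.8, -55.5, 162.0]
tcp_rot: [0.001, -3.142, -0.0]
wrist_force: [0.1, 0.1, -0.3]
width: 0.647
gripper_force: 0.0
```

jog_arm([
  [0,-0.069,0,0,0,0],
  [0,-0.069,0,0,0,0],
  [0,-0.069,0,0,0,0],
  [0,-0.069,0,0,0,0],
  [0,-0.069,0,0,0,0],
])

```text
clock: 5.15
ee_pos: [577.7, -228.3, 162.0]
tcp_rot: [-0.0, -3.142, -0.0]
wrist_force: [0.4, 0.0, 0.7]
width: 0.651
gripper_force: 0.0
```

jog_arm([
  [-0.02,-0.069,0,0,0,0],
  [-0.02,-0.069,0,0,0,0],
  [0,0,0,0,0,0],
  [0,0,0,0,0,0],
  [0,0,0,0,0,0],
])

```text
clock: 5.57
ee_pos: [597.7, -295.2, 161.4]
tcp_rot: [-0.001, -3.14, -0.002]
wrist_force: [-0.2, -0.1, 0.2]
width: 0.648
gripper_force: 0.0
```

jog_arm([
  [0,0,0,0,0,0],
  [0,0,0,0,0,0],
  [0,0,0,0,0,0],
  [0,0,0,0,0,0],
  [0,0,0,0,0,0],
])

```text
clock: 5.98
ee_pos: [598.4, -295.0, 162.3]
tcp_rot: [-0.002, 3.141, -0.0]
wrist_force: [0.6, 0.4, -0.1]
width: 0.644
gripper_force: 0.0
```

```bash
cat > fp.py <<'E'
from h import *
c,im=shot("w3"); m=im.max(2)<95; ov=im.astype(np.uint8)[...,::-1].copy()
for n,q in {"brush_insert":(540,-215,-.15),"spatula_insert":(560,-388,np.pi-.15),"square_insert":(560,-310,-.15)}.items():
    mk=comp(m,c,q[:2],8).astype(float); q,e=fit(c,n,mk,q); print(n,q.round(3),round(e,3),mk.sum())
    cv2.drawContours(ov,cv2.findContours(mk.astype(np.uint8),0,1)[0],-1,(255,255,0),1)
    cv2.drawContours(ov,cv2.findContours((sil(c,n,q)>.5).astype(np.uint8),0,1)[0],-1,(0,0,255),1)
cv2.imwrite("pics/w3o.png",ov)
E
python3 fp.py
```

```text
brush_insert [ 5.33212e+02 -2.09799e+02 -1.45000e-01] 0.067 6754.0
spatula_insert [ 567.4   -395.763    3.   ] 0.068 8008.0
square_insert [ 5.49887e+02 -3.21893e+02 -1.38000e-01] 0.09 5414.0
```

View pics/w3o.png

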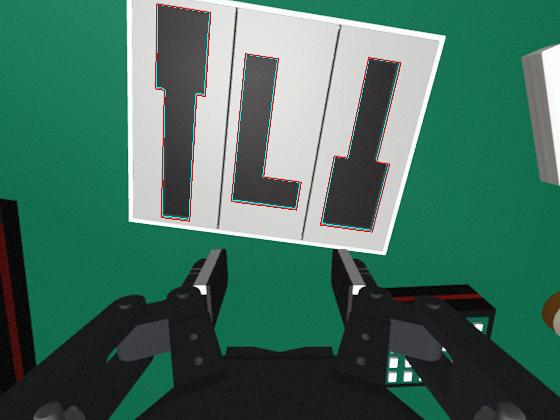

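```bash
cat >> fp.py <<'E'
import h
s0=h.sil; h.sil=lambda c,n,q,z0=0: np.minimum(s0(c,n,q),s0(c,n,q,z0=-10))
im=cv2.imread("pics/w3.png").astype(int)
for n,q in {"brush_insert":(533.2,-209.8,-.145),"spatula_insert":(567.4,-395.8,3.),"square_insert":(550,-322,-.138)}.items():
    mk=comp(m,c,q[:2],8).astype(float); q,e=fit(c,n,mk,q); print("both",n,q.round(3),round(e,3))
E
sed -i 's/^c,im=shot("w3")/c,im=shot("w3b")/' fp.py; python3 fp.py
python3 -c "
from h import *
to([511,116,80],.47)"
```

```text
brush_insert [ 5.33187e+02 -2.09754e+02 -1.42000e-01] 0.067 6757.0
spatula_insert [ 567.439 -395.658    2.999] 0.068 8006.0
square_insert [ 5.49986e+02 -3.21802e+02 -1.33000e-01] 0.087 5428.0
both brush_insert [ 5.33673e+02 -2.08460e+02 -1.40000e-01] 0.063
both spatula_insert [ 565.041 -397.38     3.   ] 0.067
both square_insert [ 5.50595e+02 -3.22568e+02 -1.37000e-01] 0.047
turn [-0.      0.     -0.1494] rows>= 5 each [-0.      0.     -0.0299]  shift [-0.2168  0.8126  0.1644] rows>= 12 each [-0.0181  0.0677  0.0137]
```

```bash
cat > ftr.py <<'E'
from h import *
c=get_calibration("wrist"); im=cv2.imread("pics/w3b.png")[...,::-1].astype(int)
mk=comp(tools_mask(im),c,(560,-300),18).astype(float)
for hh in (6,12,16):
    B["tray"]=[(-109,109,-141,141,0,hh),(-103,103,-134,134,4,18)]
    q,e=fit(c,"tray",mk,(575,-303,-.14)); print(hh,q.round(3),round(e,4))
    cs,sn=np.cos(q[2]),np.sin(q[2])
    for n,ox,oy in(("brush",-22.5,90),("square",10,-19),("spat",37.5,-90)): print(n,(q[0]+cs*ox-sn*oy).round(1),(q[1]+sn*ox+cs*oy).round(1))
E
python3 ftr.py
```

```text
6 [ 5.41666e+02 -3.03021e+02 -1.28000e-01] 0.4775
brush 530.8 -210.9
square 549.2 -323.1
spat 567.4 -397.1
12 [ 5.42186e+02 -3.01904e+02 -1.42000e-01] 0.462
brush 532.7 -209.6
square 549.4 -322.1
spat 566.6 -396.3
16 [ 5.42190e+02 -3.01246e+02 -1.55000e-01] 0.472
brush 533.8 -208.9
square 549.1 -321.6
spat 565.4 -395.9
```

jog_arm([
  [0,0,0,0,0,-0.03],
  [0,0,0,0,0,-0.03],
  [0,0,0,0,0,-0.03],
  [0,0,0,0,0,-0.03],
  [0,0,0,0,0,-0.0296],
])

```text
clock: 6.5
ee_pos: [598.2, -295.7, 162.0]
tcp_rot: [0.739, -3.054, -0.0]
wrist_force: [-0.6, -0.8, -0.9]
width: 0.652
gripper_force: 0.0
```

jog_arm([
  [-0.018,0.068,0,0,0,0],
  [-0.018,0.068,0,0,0,0],
  [-0.018,0.068,0,0,0,0],
  [-0.018,0.068,0,0,0,0],
  [-0.018,0.068,0,0,0,0],
])

```text
clock: 6.92
ee_pos: [560.8, -122.4, 162.1]
tcp_rot: [-0.731, 3.055, -0.0]
wrist_force: [0.9, 0.2, 0.1]
width: 0.651
gripper_force: 0.0
```

jog_arm([
  [-0.018,0.068,0.02,0,0,0],
  [-0.018,0.068,0.02,0,0,0],
  [-0.018,0.068,0.02,0,0,0],
  [-0.018,0.068,0.02,0,0,0],
  [-0.018,0.068,0.02,0,0,0],
])

```text
clock: 7.33
ee_pos: [524.1, 49.7, 112.0]
tcp_rot: [-0.731, 3.054, -0.0]
wrist_force: [0.1, 0.6, 0.2]
width: 0.648
gripper_force: 0.0
```

jog_arm([
  [-0.018,0.068,0.03,0,0,0],
  [-0.018,0.065,0.034,0,0,0],
  [0,0,0,0,0,0],
  [0,0,0,0,0,0],
  [0,0,0,0,0,0],
])

```text
clock: 7.75
ee_pos: [511.0, 115.5, 80.5]
tcp_rot: [-0.733, 3.054, -0.001]
wrist_force: [0.9, 0.3, -0.3]
width: 0.651
gripper_force: 0.0
```

```bash
python3 -c "
from h import *
print(readout.state()['ee_pos']);to([511,116,10],.47)"
```

```text
[510.9890281  115.45635495  80.45718309]
turn [-0.0003  0.0002  0.0003] rows>= 1 each [-0.0003  0.0002  0.0003]  shift [-0.0005  0.001   0.1409] rows>= 2 each [-0.0003  0.0005  0.0705]
```

jog_arm([
  [0,0.001,0.05,0,0,0],
  [0,0,0.05,0,0,0],
  [0,0,0.03,0,0,0],
  [0,0,0.011,0,0,0],
  [0,0,0,0,0,0],
])

```text
clock: 8.17
ee_pos: [510.0, 114.7, 8.8]
tcp_rot: [0.728, -3.054, -0.0]
wrist_force: [-1.3, -0.1, 0.4]
width: 0.653
gripper_force: 0.0
```

jog_arm([
  [0,0,0,0,0,0],
  [0,0,0,0,0,0],
  [0,0,0,0,0,0],
  [0,0,0,0,0,0],
  [0,0,0,0,0,0],
], fingers=-1)

```text
clock: 8.58
ee_pos: [512.1, 115.9, 11.4]
tcp_rot: [-0.731, 3.051, -0.002]
wrist_force: [-0.9, -1.9, 6.3]
width: 0.239
gripper_force: 61.7
```

jog_arm([
  [0,0,0,0,0,0],
  [0,0,0,0,0,0],
  [0,0,0,0,0,0],
  [0,0,0,0,0,0],
  [0,0,0,0,0,0],
])

```text
clock: 9.0
ee_pos: [512.1, 115.9, 11.4]
tcp_rot: [-0.731, 3.051, -0.002]
wrist_force: [1.0, -1.1, 6.9]
width: 0.24
gripper_force: 61.7
```

jog_arm([
  [0,0,-0.01,0,0,0],
  [0,0,-0.02,0,0,0],
  [0,0,-0.03,0,0,0],
  [0,0,-0.04,0,0,0],
  [0,0,-0.04,0,0,0],
])

```text
clock: 9.42
ee_pos: [509.1, 116.2, 80.1]
tcp_rot: [0.731, -3.053, -0.001]
wrist_force: [-0.2, -0.7, -1.4]
width: 0.24
gripper_force: 60.7
```

```bash
cat > hold.py <<'E'
import sys
from h import *
name=sys.argv[1]; s=readout.state(); print(s['ee_pos'],s['width'],s['gripper_force'])
c,im=shot("hold_"+name); cv2.imwrite(f"pics/hold_{name}c.png",cv2.resize(cv2.imread(f"pics/hold_{name}.png")[60:300,80:480],(800,480)))
E
python3 hold.py brush; python3 -c "
from h import *
to([533,-209.7,80],-.142)"
```

```text
[509.12458338 116.1770726   80.1139431 ] 0.2400944161432914 60.734195709228516
turn [-0.0002  0.0021  0.1949] rows>= 6 each [-0.      0.0004  0.0325]  shift [-0.1323 -0.6401  0.0094] rows>= 10 each [-0.0132 -0.064   0.0009]
```

View pics/hold_brushc.png

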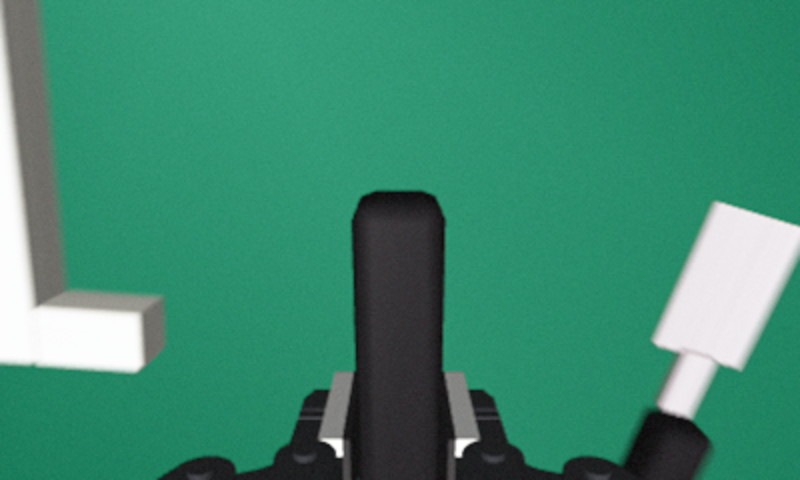

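jog_arm([
  [0,0,0,0,0,0.0325],
  [0,0,0,0,0,0.0325],
  [0,0,0,0,0,0.0325],
  [0,0,0,0,0,0.0325],
  [0,0,0,0,0,0.0325],
])

```text
clock: 9.88
ee_pos: [509.7, 116.2, 79.4]
tcp_rot: [-0.071, -3.14, -0.0]
wrist_force: [-0.8, -0.6, -1.0]
width: 0.235
gripper_force: 60.8
```

jog_arm([
  [0,0,0,0,0,0.0323],
  [-0.0136,-0.0639,0,0,0,0],
  [-0.0136,-0.0639,0,0,0,0],
  [-0.0136,-0.0639,0,0,0,0],
  [-0.0136,-0.0639,0,0,0,0],
])

```text
clock: 10.3
ee_pos: [518.6, -15.1, 79.5]
tcp_rot: [-0.221, -3.134, -0.0]
wrist_force: [0.0, 1.0, -1.2]
width: 0.238
gripper_force: 60.7
```

jog_arm([
  [-0.0136,-0.0639,0,0,0,0],
  [-0.0136,-0.0639,0,0,0,0],
  [-0.0136,-0.0639,0,0,0,0],
  [-0.0136,-0.0639,0,0,0,0],
  [-0.0136,-0.0639,0,0,0,0],
])

```text
clock: 10.72
ee_pos: [529.6, -178.5, 79.4]
tcp_rot: [-0.223, -3.133, -0.001]
wrist_force: [0.1, -0.5, -1.3]
width: 0.241
gripper_force: 60.7
```

jog_arm([
  [-0.0136,-0.0635,0.03,0,0,0],
  [0,0,0.03,0,0,0],
  [0,0,0,0,0,0],
  [0,0,0,0,0,0],
  [0,0,0,0,0,0],
])

```text
clock: 11.13
ee_pos: [532.1, -208.6, 49.6]
tcp_rot: [-0.221, -3.133, -0.001]
wrist_force: [0.4, -0.1, -0.8]
width: 0.239
gripper_force: 60.7
```

jog_arm([
  [0,0,0,0,0,0],
  [0,0,0,0,0,0],
  [0,0,0,0,0,0],
  [0,0,0,0,0,0],
  [0,0,0,0,0,0],
])

```text
clock: 11.55
ee_pos: [532.6, -209.4, 50.0]
tcp_rot: [0.222, 3.133, -0.001]
wrist_force: [-0.1, 0.3, -1.5]
width: 0.238
gripper_force: 60.7
```

```bash
cat > pre.py <<'E'
import sys
from h import *
# fit tray outline/pockets still visible & report state
s=readout.state(); print(s['ee_pos'],s['width']); x,y,yw,z=map(float,sys.argv[2:6])
to([x,y,z],yw)
c,im=shot("pre_"+sys.argv[1]); cv2.imwrite(f"pics/pre_{sys.argv[1]}c.png",cv2.resize(cv2.imread(f"pics/pre_{sys.argv[1]}.png")[0:300,80:480],(800,600)))
E
python3 pre.py brush 533 -209.7 -.142 19
```

```text
[ 532.62113629 -209.3710817    49.95379004] 0.23758925936765032
turn [-0.0001  0.0002  0.0002] rows>= 1 each [-0.0001  0.0002  0.0002]  shift [-0.0008 -0.0005  0.0619] rows>= 1 each [-0.0008 -0.0005  0.0619]
```

View pics/pre_brushc.png

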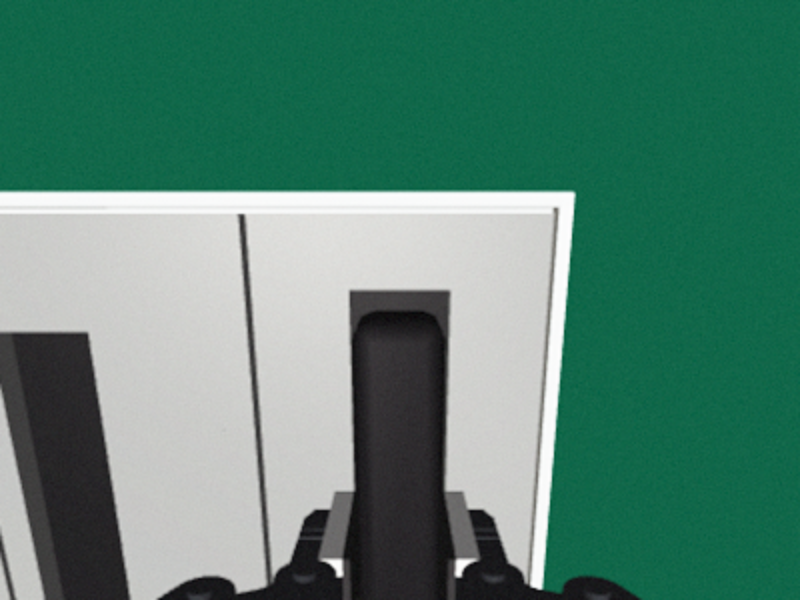

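jog_arm([
  [-0.0005,0,0.02,0,0,0],
  [0,0,0.02,0,0,0],
  [0,0,0.012,0,0,0],
  [0,0,0.006,0,0,0],
  [0,0,0.003,0,0,0],
])

```text
clock: 12.02
ee_pos: [531.1, -208.9, 19.4]
tcp_rot: [-0.222, -3.129, -0.003]
wrist_force: [-9.7, 5.0, 21.0]
width: 0.238
gripper_force: 63.5
```

jog_arm([
  [0,0,0,0,0,0],
  [0,0,0,0,0,0],
  [0,0,0,0,0,0],
  [0,0,0,0,0,0],
  [0,0,0,0,0,0],
])

```text
clock: 12.43
ee_pos: [531.1, -208.9, 19.4]
tcp_rot: [-0.222, -3.13, -0.003]
wrist_force: [-6.1, 4.2, 10.1]
width: 0.238
gripper_force: 62.1
```

```bash
python3 -c "
from h import *
s=readout.state(); print(s['ee_pos'],s['wrist_force'],s['torque'],s['width'])"
```

```text
[ 531.09460006 -208.85477916   19.42784497] [-6.1031336   4.15583783 10.05159455] [ 0.38782138  0.8702863  -0.11156714] 0.2383178099555019
```

jog_arm([
  [0,0,0,0,0,0],
  [0,0,0,0,0,0],
  [0,0,0,0,0,0],
  [0,0,0,0,0,0],
  [0,0,0,0,0,0],
], fingers=0.2)

```text
clock: 12.85
ee_pos: [532.6, -209.7, 18.7]
tcp_rot: [-0.223, -3.133, -0.0]
wrist_force: [1.2, 0.5, 0.7]
width: 0.607
gripper_force: 0.0
```

jog_arm([
  [0,0,-0.03,0,0,0],
  [0,0,-0.06,0,0,0],
  [0,0,-0.06,0,0,0],
  [-0.03,-0.05,-0.07,0,0,0],
  [-0.03,-0.05,-0.07,0,0,0],
])

```text
clock: 13.27
ee_pos: [552.7, -257.7, 158.7]
tcp_rot: [-0.219, -3.132, -0.002]
wrist_force: [1.4, -0.4, -0.7]
width: 0.6
gripper_force: 0.0
```

jog_arm([
  [-0.03,-0.03,0,0,0,0],
  [0,0,0,0,0,0],
  [0,0,0,0,0,0],
  [0,0,0,0,0,0],
  [0,0,0,0,0,0],
])

```text
clock: 13.68
ee_pos: [564.7, -274.3, 156.2]
tcp_rot: [-0.222, -3.13, -0.003]
wrist_force: [-0.3, 0.2, 0.4]
width: 0.603
gripper_force: 0.0
```

jog_arm([
  [0,0,0,0,0,0],
  [0,0,0,0,0,0],
  [0,0,0,0,0,0],
  [0,0,0,0,0,0],
  [0,0,0,0,0,0],
])

```text
clock: 14.1
ee_pos: [566.0, -275.6, 158.0]
tcp_rot: [-0.222, -3.134, -0.0]
wrist_force: [0.5, 0.7, -0.2]
width: 0.6
gripper_force: 0.0
```

```bash
cat > chk.py <<'E'
import sys
from h import *
s=readout.state(); print(s['ee_pos'],s['width'])
c,im=shot(sys.argv[1])
to([533.7,-27.5,80],.396)
E
python3 chk.py chk1; python3 -c "
import cv2;cv2.imwrite('pics/chk1c.png',cv2.resize(cv2.imread('pics/chk1.png')[0:300],(800,429)))"
```

```text
[ 565.98660205 -275.60617052  158.03752213] 0.5999599097499417
turn [ 0.     -0.     -0.1712] rows>= 5 each [ 0.     -0.     -0.0342]  shift [-0.1318  0.4828  0.1561] rows>= 8 each [-0.0165  0.0604  0.0195]
```

View pics/chk1c.png

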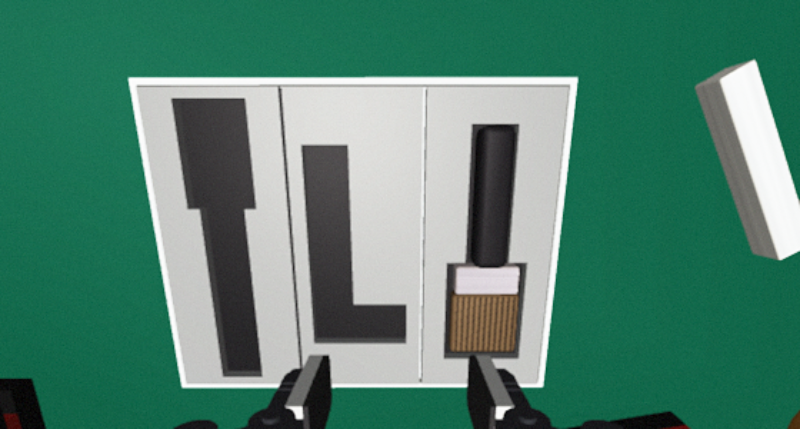

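```bash
python3 - <<'E'
from h import *
c=get_calibration("wrist"); im=cv2.imread("pics/chk1.png").astype(int)
for th in (95,130):
  m=im.max(2)<th
  for n,q in {"spatula_insert":(567,-396,3.),"square_insert":(550,-322,-.138)}.items():
    mk=comp(m,c,q[:2],8).astype(float); q,e=fit(c,n,mk,q); print(th,n,q.round(3),round(e,3),mk.sum())
E
```

```text
95 spatula_insert [ 567.424 -396.058    2.998] 0.064 7078.0
95 square_insert [ 5.50282e+02 -3.22059e+02 -1.38000e-01] 0.09 4940.0
130 spatula_insert [ 567.465 -395.982    3.001] 0.045 7206.0
130 square_insert [ 5.49431e+02 -3.21864e+02 -1.41000e-01] 0.055 5117.0
```

jog_arm([
  [0,0,0,0,0,-0.0342],
  [0,0,0,0,0,-0.0342],
  [0,0,0,0,0,-0.0342],
  [0,0,0,0,0,-0.0342],
  [0,0,0,0,0,-0.0344],
])

```text
clock: 14.57
ee_pos: [566.1, -275.8, 158.2]
tcp_rot: [-0.626, 3.078, -0.0]
wrist_force: [1.0, 0.2, -0.6]
width: 0.603
gripper_force: 0.0
```

jog_arm([
  [-0.0165,0.06,0.0195,0,0,0],
  [-0.0165,0.06,0.0195,0,0,0],
  [-0.0165,0.06,0.0195,0,0,0],
  [-0.0165,0.06,0.0195,0,0,0],
  [-0.0165,0.06,0.0195,0,0,0],
])

```text
clock: 14.98
ee_pos: [546.0, -120.3, 109.1]
tcp_rot: [-0.617, 3.08, -0.0]
wrist_force: [0.9, 0.9, 0.1]
width: 0.599
gripper_force: 0.0
```

jog_arm([
  [-0.0165,0.06,0.0195,0,0,0],
  [-0.0165,0.06,0.0195,0,0,0],
  [-0.0163,0.0628,0.0195,0,0,0],
  [0,0,0,0,0,0],
  [0,0,0,0,0,0],
])

```text
clock: 15.4
ee_pos: [532.8, -26.0, 79.4]
tcp_rot: [0.623, -3.078, -0.001]
wrist_force: [0.1, 0.1, 0.6]
width: 0.6
gripper_force: 0.0
```

jog_arm([
  [0,0,0,0,0,0],
  [0,0,0,0,0,0],
  [0,0,0,0,0,0],
  [0,0,0,0,0,0],
  [0,0,0,0,0,0],
])

```text
clock: 15.82
ee_pos: [534.2, -28.6, 80.4]
tcp_rot: [-0.615, 3.08, -0.001]
wrist_force: [0.2, 0.7, 0.0]
width: 0.602
gripper_force: 0.0
```

```bash
python3 -c "
from h import *
print(readout.state()['ee_pos']);to([533.7,-27.5,10],.396)"
```

```text
[534.15054519 -28.64170016  80.41639515]
turn [-0.0002  0.0002 -0.0005] rows>= 1 each [-0.0002  0.0002 -0.0005]  shift [-0.      0.0025  0.1408] rows>= 2 each [-0.      0.0012  0.0704]
```

jog_arm([
  [0,0.0022,0.05,0,0,0],
  [0,0,0.05,0,0,0],
  [0,0,0.03,0,0,0],
  [0,0,0.011,0,0,0],
  [0,0,0,0,0,0],
])

```text
clock: 16.23
ee_pos: [531.8, -26.7, 8.0]
tcp_rot: [0.616, -3.077, -0.002]
wrist_force: [-0.5, -0.2, 0.3]
width: 0.602
gripper_force: 0.0
```

jog_arm([
  [0,0,0,0,0,0],
  [0,0,0,0,0,0],
  [0,0,0,0,0,0],
  [0,0,0,0,0,0],
  [0,0,0,0,0,0],
], fingers=-1)

```text
clock: 16.65
ee_pos: [534.9, -27.1, 11.3]
tcp_rot: [-0.617, 3.077, -0.003]
wrist_force: [-1.2, -0.2, 5.4]
width: 0.239
gripper_force: 62.0
```

jog_arm([
  [0,0,0,0,0,0],
  [0,0,0,0,0,0],
  [0,0,0,0,0,0],
  [0,0,0,0,0,0],
  [0,0,0,0,0,0],
])

```text
clock: 17.07
ee_pos: [535.0, -27.1, 11.3]
tcp_rot: [-0.617, 3.077, -0.003]
wrist_force: [0.2, -1.5, 6.4]
width: 0.238
gripper_force: 62.0
```

jog_arm([
  [0,0,-0.01,0,0,0],
  [0,0,-0.02,0,0,0],
  [0,0,-0.03,0,0,0],
  [0,0,-0.04,0,0,0],
  [0,0,-0.04,0,0,0],
])

```text
clock: 17.48
ee_pos: [532.1, -26.3, 79.9]
tcp_rot: [0.618, -3.078, -0.002]
wrist_force: [-0.3, -0.6, -0.8]
width: 0.238
gripper_force: 61.0
```

jog_arm([
  [0,0,0,0,0,0],
  [0,0,0,0,0,0],
  [0,0,0,0,0,0],
  [0,0,0,0,0,0],
  [0,0,0,0,0,0],
])

```text
clock: 17.9
ee_pos: [531.9, -26.3, 77.9]
tcp_rot: [0.617, -3.077, -0.002]
wrist_force: [0.2, -0.8, -1.9]
width: 0.237
gripper_force: 61.0
```

```bash
python3 -c "
from h import *
s=readout.state();print(s['ee_pos'],s['wrist_force'],s['torque']);to([549.8,-322,80],-.14)"
```

```text
[531.88976932 -26.32176496  77.94589196] [ 0.1800841  -0.83643971 -1.88633969] [-0.00956929  0.01583847 -0.0547681 ]
turn [ 0.0004 -0.001   0.1706] rows>= 5 each [ 0.0001 -0.0002  0.0341]  shift [-0.118  -0.5806 -0.0041] rows>= 9 each [-0.0131 -0.0645 -0.0005]
```

jog_arm([
  [0,0,0,0,0,0.0341],
  [0,0,0,0,0,0.0341],
  [0,0,0,0,0,0.0341],
  [0,0,0,0,0,0.0341],
  [0,0,0,0,0,0.0341],
])

```text
clock: 18.32
ee_pos: [532.4, -26.5, 78.3]
tcp_rot: [-0.227, -3.131, -0.001]
wrist_force: [0.7, 0.0, -1.8]
width: 0.24
gripper_force: 61.0
```

jog_arm([
  [-0.013,-0.0645,0,0,0,0],
  [-0.013,-0.0645,0,0,0,0],
  [-0.013,-0.0645,0,0,0,0],
  [-0.013,-0.0645,0,0,0,0],
  [-0.013,-0.0645,0,0,0,0],
])

```text
clock: 18.73
ee_pos: [542.2, -191.9, 78.3]
tcp_rot: [-0.219, -3.132, -0.002]
wrist_force: [0.1, -0.2, -1.6]
width: 0.241
gripper_force: 61.0
```

jog_arm([
  [-0.013,-0.0645,0,0,0,0],
  [-0.013,-0.0645,0,0,0,0],
  [-0.013,-0.0645,0,0,0,0],
  [-0.013,-0.0645,0,0,0,0],
  [0,0,0.05,0,0,0],
])

```text
clock: 19.15
ee_pos: [554.8, -332.3, 59.7]
tcp_rot: [0.226, 3.122, -0.018]
wrist_force: [2.0, -1.4, -0.8]
width: 0.234
gripper_force: 61.1
```

jog_arm([
  [0,0,0,0,0,0],
  [0,0,0,0,0,0],
  [0,0,0,0,0,0],
  [0,0,0,0,0,0],
  [0,0,0,0,0,0],
])

```text
clock: 19.57
ee_pos: [551.6, -321.7, 55.6]
tcp_rot: [0.217, 3.133, -0.001]
wrist_force: [-0.7, 0.4, -1.8]
width: 0.239
gripper_force: 61.0
```

jog_arm([
  [0,0,0,0,0,0],
  [0,0,0,0,0,0],
  [0,0,0,0,0,0],
  [0,0,0,0,0,0],
  [0,0,0,0,0,0],
])

```text
clock: 19.98
ee_pos: [550.9, -322.2, 54.8]
tcp_rot: [0.219, 3.134, -0.0]
wrist_force: [-1.2, 0.4, -1.7]
width: 0.239
gripper_force: 61.0
```

```bash
python3 pre.py square 550.9 -322.2 -.14 20
```

```text
[ 550.90119245 -322.18103158   54.7536608 ] 0.23886564361330243
turn [-0.0001  0.0001  0.0001] rows>= 1 each [-0.0001  0.0001  0.0001]  shift [-0.     -0.      0.0695] rows>= 1 each [-0.     -0.      0.0695]
```

View pics/pre_squarec.png

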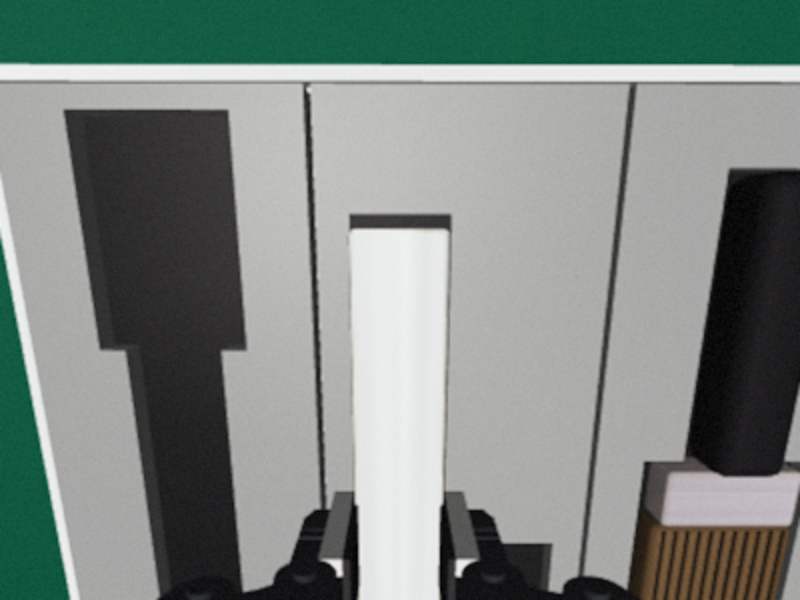

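jog_arm([
  [0,0,0.02,0,0,0],
  [0,0,0.02,0,0,0],
  [0,0,0.015,0,0,0],
  [0,0,0.009,0,0,0],
  [0,0,0.005,0,0,0],
])

```text
clock: 20.45
ee_pos: [549.5, -321.3, 19.3]
tcp_rot: [-0.219, -3.13, -0.004]
wrist_force: [-6.5, 4.3, 15.7]
width: 0.238
gripper_force: 63.2
```

jog_arm([
  [0,0,0,0,0,0],
  [0,0,0,0,0,0],
  [0,0,0,0,0,0],
  [0,0,0,0,0,0],
  [0,0,0,0,0,0],
])

```text
clock: 20.87
ee_pos: [550.8, -322.3, 19.9]
tcp_rot: [0.219, 3.134, -0.0]
wrist_force: [-0.5, 0.1, -2.2]
width: 0.234
gripper_force: 61.0
```

jog_arm([
  [0,0,0,0,0,0],
  [0,0,0,0,0,0],
  [0,0,0,0,0,0],
  [0,0,0,0,0,0],
  [0,0,0,0,0,0],
], fingers=0.1)

```text
clock: 21.28
ee_pos: [551.0, -322.4, 20.3]
tcp_rot: [0.219, 3.133, -0.0]
wrist_force: [0.5, 0.7, -0.4]
width: 0.553
gripper_force: 0.0
```

jog_arm([
  [0,0,-0.02,0,0,0],
  [0,0,-0.04,0,0,0],
  [0,0,-0.06,0,0,0],
  [0,0,-0.06,0,0,0],
  [0,0,0,0,0,0],
])

```text
clock: 21.7
ee_pos: [555.2, -325.5, 118.7]
tcp_rot: [0.218, 3.122, -0.013]
wrist_force: [1.1, -0.7, 1.6]
width: 0.551
gripper_force: 0.0
```

```bash
python3 -c "
from h import *
s=readout.state();print(s['ee_pos'],s['wrist_force'],s['torque']);to([540.3,244.4,110],.186)"
```

```text
[ 555.17841468 -325.46817366  118.71840491] [ 1.07668627 -0.68152545  1.60758303] [-0.04554449 -0.04223511  0.03818642]
turn [-0.0029  0.0036 -0.1036] rows>= 3 each [-0.001   0.0012 -0.0345]  shift [-0.1815  1.1256  0.0174] rows>= 16 each [-0.0113  0.0703  0.0011]
```

jog_arm([
  [0,0,0,0,0,-0.0346],
  [0,0,0,0,0,-0.0346],
  [0,0,0,0,0,-0.0346],
  [-0.0118,0.07,0,0,0,0],
  [-0.0118,0.07,0,0,0,0],
])

```text
clock: 22.12
ee_pos: [549.7, -252.4, 110.9]
tcp_rot: [-0.287, 3.127, -0.002]
wrist_force: [0.3, 0.7, 0.2]
width: 0.553
gripper_force: 0.0
```

jog_arm([
  [-0.0118,0.07,0,0,0,0],
  [-0.0118,0.07,0,0,0,0],
  [-0.0118,0.07,0,0,0,0],
  [-0.0118,0.07,0,0,0,0],
  [-0.0118,0.07,0,0,0,0],
])

```text
clock: 22.53
ee_pos: [545.9, -72.2, 110.7]
tcp_rot: [-0.292, 3.127, -0.0]
wrist_force: [0.2, 0.2, -0.1]
width: 0.552
gripper_force: 0.0
```

jog_arm([
  [-0.0118,0.07,0,0,0,0],
  [-0.0118,0.07,0,0,0,0],
  [-0.0118,0.07,0,0,0,0],
  [-0.0118,0.07,0,0,0,0],
  [-0.0118,0.07,0,0,0,0],
])

```text
clock: 22.95
ee_pos: [542.5, 105.4, 110.8]
tcp_rot: [-0.292, 3.127, -0.0]
wrist_force: [-0.2, 0.5, 0.0]
width: 0.551
gripper_force: 0.0
```

jog_arm([
  [-0.0118,0.07,0,0,0,0],
  [-0.0118,0.07,0,0,0,0],
  [-0.0118,0.07,0,0,0,0],
  [-0.0118,0.068,0.06,0,0,0],
  [0,0,0,0,0,0],
])

```text
clock: 23.37
ee_pos: [536.9, 246.3, 79.4]
tcp_rot: [0.3, -3.122, -0.002]
wrist_force: [-2.2, -1.0, -1.5]
width: 0.547
gripper_force: 0.0
```

jog_arm([
  [0,0,0,0,0,0],
  [0,0,0,0,0,0],
  [0,0,0,0,0,0],
  [0,0,0,0,0,0],
  [0,0,0,0,0,0],
])

```text
clock: 23.78
ee_pos: [541.0, 240.5, 83.9]
tcp_rot: [-0.289, 3.126, 0.0]
wrist_force: [0.2, -0.1, -0.6]
width: 0.55
gripper_force: 0.0
```

```bash
python3 -c "
from h import *
s=readout.state();print(s['ee_pos']);to([540.3,244.4,10],.186)
q=(540.3,244.4,3.328);c,im=shot('sp');mk=comp(tools_mask(im)&(np.arange(420)[:,None]<225),c,(580-125,228),2).astype(float)
import h
s0=h.sil;h.sil=lambda *a,**k:s0(*a,**k)*(np.arange(420)[:,None]<225)
print(fit(c,'spatula',mk,q),mk.sum())"
```

```text
[541.00984234 240.53904202  83.8527937 ]
turn [ 0.      0.0006 -0.0005] rows>= 1 each [ 0.      0.0006 -0.0005]  shift [-0.      0.0079  0.1477] rows>= 3 each [-0.      0.0026  0.0492]
(array([540.54337594, 244.63479931,   3.32749701]), np.float64(0.03922763277496429)) 7550.0
```

jog_arm([
  [0,0.008,0.05,0,0,0],
  [0,0,0.05,0,0,0],
  [0,0,0.03,0,0,0],
  [0,0,0.018,0,0,0],
  [0,0,0,0,0,0],
])

```text
clock: 24.25
ee_pos: [537.6, 244.4, 6.6]
tcp_rot: [0.291, -3.124, 0.001]
wrist_force: [-1.5, -0.7, 0.3]
width: 0.549
gripper_force: 0.0
```

jog_arm([
  [0,0,0,0,0,0],
  [0,0,0,0,0,0],
  [0,0,0,0,0,0],
  [0,0,0,0,0,0],
  [0,0,0,0,0,0],
])

```text
clock: 24.67
ee_pos: [540.0, 245.7, 9.7]
tcp_rot: [-0.292, 3.126, 0.001]
wrist_force: [0.2, 0.2, 0.1]
width: 0.55
gripper_force: 0.0
```

jog_arm([
  [0,0,0,0,0,0],
  [0,0,0,0,0,0],
  [0,0,0,0,0,0],
  [0,0,0,0,0,0],
  [0,0,0,0,0,0],
], fingers=-1)

```text
clock: 25.08
ee_pos: [539.7, 245.6, 9.3]
tcp_rot: [-0.292, 3.127, 0.0]
wrist_force: [-0.3, -1.0, 4.6]
width: 0.244
gripper_force: 61.7
```

jog_arm([
  [0,0,0,0,0,0],
  [0,0,0,0,0,0],
  [0,0,0,0,0,0],
  [0,0,0,0,0,0],
  [0,0,0,0,0,0],
])

```text
clock: 25.5
ee_pos: [539.8, 245.6, 9.3]
tcp_rot: [-0.292, 3.127, 0.0]
wrist_force: [-1.6, -1.1, 5.8]
width: 0.24
gripper_force: 61.8
```

jog_arm([
  [0,0,-0.01,0,0,0],
  [0,0,-0.02,0,0,0],
  [0,0,-0.03,0,0,0],
  [0,0,-0.04,0,0,0],
  [0,0,-0.04,0,0,0],
])

```text
clock: 25.92
ee_pos: [538.0, 245.1, 78.6]
tcp_rot: [0.292, -3.125, 0.001]
wrist_force: [-1.2, 0.8, -1.2]
width: 0.242
gripper_force: 61.1
```

jog_arm([
  [0,0,0,0,0,0],
  [0,0,0,0,0,0],
  [0,0,0,0,0,0],
  [0,0,0,0,0,0],
  [0,0,0,0,0,0],
])

```text
clock: 26.33
ee_pos: [537.9, 245.0, 76.9]
tcp_rot: [0.292, -3.125, 0.001]
wrist_force: [-0.9, -0.0, -1.8]
width: 0.238
gripper_force: 61.1
```

```bash
python3 -c "
from h import *
s=readout.state();print(s['ee_pos'],s['wrist_force'],s['torque']);to([567.2,-396,80],-.142)"
```

```text
[537.87147377 245.04543503  76.88353596] [-0.90874974 -0.03536614 -1.78776795] [-9.02813978e-07 -1.86898085e-02  4.56331507e-02]
turn [-0.0003 -0.0011  0.1045] rows>= 3 each [-0.0001 -0.0004  0.0348]  shift [-0.2395 -1.2609 -0.0062] rows>= 18 each [-0.0133 -0.07   -0.0003]
```

jog_arm([
  [0,0,0,0,0,0.0348],
  [0,0,0,0,0,0.0348],
  [0,0,0,0,0,0.0348],
  [-0.0133,-0.07,0,0,0,0],
  [-0.0133,-0.07,0,0,0,0],
])

```text
clock: 26.75
ee_pos: [541.8, 175.0, 77.6]
tcp_rot: [-0.216, -3.133, 0.0]
wrist_force: [0.5, -0.4, -1.4]
width: 0.239
gripper_force: 61.0
```

jog_arm([
  [-0.0133,-0.07,0,0,0,0],
  [-0.0133,-0.07,0,0,0,0],
  [-0.0133,-0.07,0,0,0,0],
  [-0.0133,-0.07,0,0,0,0],
  [-0.0133,-0.07,0,0,0,0],
])

```text
clock: 27.17
ee_pos: [549.8, -5.2, 77.7]
tcp_rot: [-0.222, -3.132, -0.0]
wrist_force: [0.2, -0.0, -1.1]
width: 0.24
gripper_force: 61.0
```

jog_arm([
  [-0.0133,-0.07,0,0,0,0],
  [-0.0133,-0.07,0,0,0,0],
  [-0.0133,-0.07,0,0,0,0],
  [-0.0133,-0.07,0,0,0,0],
  [-0.0133,-0.07,0,0,0,0],
])

```text
clock: 27.58
ee_pos: [558.1, -183.0, 77.5]
tcp_rot: [-0.222, -3.132, -0.001]
wrist_force: [0.6, 0.7, -2.9]
width: 0.235
gripper_force: 61.0
```

jog_arm([
  [-0.0133,-0.07,0,0,0,0],
  [-0.0133,-0.07,0,0,0,0],
  [-0.0133,-0.07,0,0,0,0],
  [-0.0133,-0.07,0,0,0,0],
  [-0.0133,-0.05,0,0,0,0],
])

```text
clock: 28.0
ee_pos: [567.5, -352.6, 77.4]
tcp_rot: [-0.225, -3.132, 0.0]
wrist_force: [1.3, -0.3, -1.5]
width: 0.234
gripper_force: 61.0
```

jog_arm([
  [-0.0133,-0.02,0,0,0,0],
  [0,0,0.02,0,0,0],
  [0,0,0.02,0,0,0],
  [0,0,0,0,0,0],
  [0,0,0,0,0,0],
])

```text
clock: 28.42
ee_pos: [572.1, -357.4, 55.7]
tcp_rot: [-0.22, -3.129, -0.006]
wrist_force: [0.4, 0.1, -1.9]
width: 0.24
gripper_force: 61.0
```

jog_arm([
  [0,0,0,0,0,0],
  [0,0,0,0,0,0],
  [0,0,0,0,0,0],
  [0,0,0,0,0,0],
  [0,0,0,0,0,0],
])

```text
clock: 28.83
ee_pos: [574.2, -360.4, 59.4]
tcp_rot: [0.222, 3.133, -0.001]
wrist_force: [-0.7, -0.5, -0.4]
width: 0.24
gripper_force: 61.0
```

```bash
python3 pre.py spatula 567 -396 -.142 18.5
```

```text
[ 574.17635905 -360.44711815   59.36241209] 0.239980447878853
turn [-0.0002  0.0003  0.0002] rows>= 1 each [-0.0002  0.0003  0.0002]  shift [ 0.0041 -0.0724  0.0817] rows>= 2 each [ 0.0021 -0.0362  0.0409]
```

View pics/pre_spatulac.png

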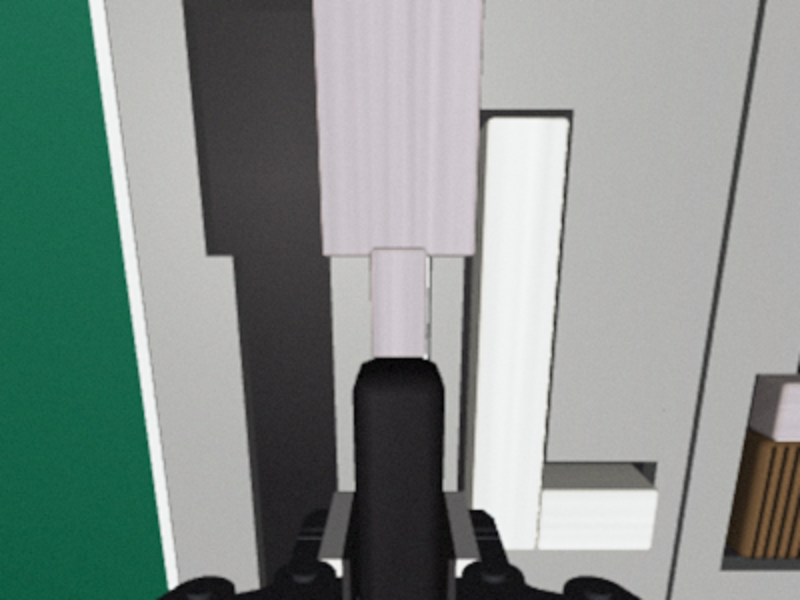

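jog_arm([
  [0.002,-0.03,0,0,0,0],
  [0.002,-0.03,0,0,0,0],
  [0,-0.0124,0,0,0,0],
  [0,0,0,0,0,0],
  [0,0,0,0,0,0],
])

```text
clock: 29.3
ee_pos: [566.3, -397.2, 58.7]
tcp_rot: [0.225, 3.133, 0.0]
wrist_force: [-0.5, -0.6, -1.7]
width: 0.244
gripper_force: 61.0
```

jog_arm([
  [0,0,0,0,0,0],
  [0,0,0,0,0,0],
  [0,0,0,0,0,0],
  [0,0,0,0,0,0],
  [0,0,0,0,0,0],
])

```text
clock: 29.72
ee_pos: [566.9, -395.6, 58.7]
tcp_rot: [-0.221, -3.134, -0.0]
wrist_force: [-0.7, 0.4, -1.1]
width: 0.233
gripper_force: 61.0
```

```bash
python3 pre.py spatula2 567 -396 -.142 18.5
```

```text
[ 566.86982957 -395.6126339    58.74084798] 0.23279809770508295
turn [ 0.     -0.      0.0003] rows>= 1 each [ 0.     -0.      0.0003]  shift [-0.0004 -0.0007  0.0805] rows>= 2 each [-0.0002 -0.0004  0.0402]
```

View pics/pre_spatula2c.png

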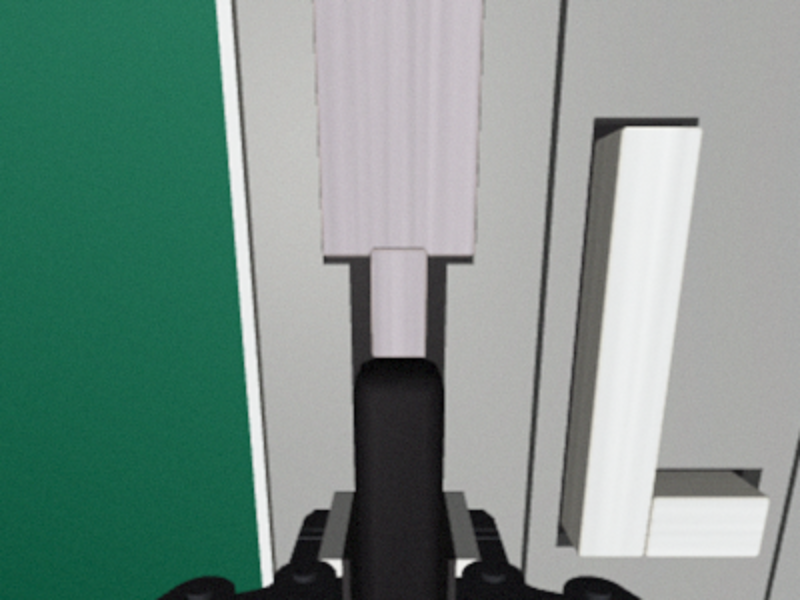

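jog_arm([
  [0,-0.0005,0.025,0,0,0],
  [0,0,0.022,0,0,0],
  [0,0,0.014,0,0,0],
  [0,0,0.008,0,0,0],
  [0,0,0.005,0,0,0],
])

```text
clock: 30.18
ee_pos: [565.6, -395.4, 19.5]
tcp_rot: [-0.222, -3.131, -0.003]
wrist_force: [-0.6, 0.0, -1.6]
width: 0.234
gripper_force: 61.0
```

jog_arm([
  [0,0,0.003,0,0,0],
  [0,0,0.003,0,0,0],
  [0,0,0,0,0,0],
  [0,0,0,0,0,0],
  [0,0,0,0,0,0],
])

```text
clock: 30.6
ee_pos: [567.0, -396.6, 19.3]
tcp_rot: [0.222, 3.133, -0.001]
wrist_force: [0.6, 0.2, -1.4]
width: 0.238
gripper_force: 61.0
```

jog_arm([
  [0,0,0.002,0,0,0],
  [0,0,0,0,0,0],
  [0,0,0,0,0,0],
  [0,0,0,0,0,0],
  [0,0,0,0,0,0],
])

```text
clock: 31.02
ee_pos: [567.1, -396.7, 18.4]
tcp_rot: [0.222, 3.133, -0.001]
wrist_force: [-0.4, -0.6, 0.9]
width: 0.242
gripper_force: 62.6
```

jog_arm([
  [0,0,0,0,0,0],
  [0,0,0,0,0,0],
  [0,0,0,0,0,0],
  [0,0,0,0,0,0],
  [0,0,0,0,0,0],
], fingers=0.1)

```text
clock: 31.43
ee_pos: [566.6, -396.2, 17.6]
tcp_rot: [-0.222, -3.133, -0.0]
wrist_force: [-0.7, -0.6, -0.4]
width: 0.548
gripper_force: 0.0
```

jog_arm([
  [0,0,-0.02,0,0,0],
  [0,0,-0.04,0,0,0],
  [0,0,-0.06,0,0,0],
  [0,0.03,-0.07,0,0,0],
  [-0.02,0.06,-0.07,0,0,0],
])

```text
clock: 31.85
ee_pos: [579.8, -358.9, 146.0]
tcp_rot: [-0.229, -3.133, 0.003]
wrist_force: [1.2, -0.1, 0.7]
width: 0.547
gripper_force: 0.0
```

jog_arm([
  [-0.04,0.06,-0.04,0,0,0],
  [-0.02,0.04,0,0,0,0],
  [0,0,0,0,0,0],
  [0,0,0,0,0,0],
  [0,0,0,0,0,0],
])

```text
clock: 32.27
ee_pos: [617.3, -311.3, 163.3]
tcp_rot: [-0.222, -3.132, 0.0]
wrist_force: [0.9, -0.5, -0.3]
width: 0.553
gripper_force: 0.0
```

jog_arm([
  [0,0,0,0,0,0],
  [0,0,0,0,0,0],
  [0,0,0,0,0,0],
  [0,0,0,0,0,0],
  [0,0,0,0,0,0],
])

```text
clock: 32.68
ee_pos: [617.6, -311.7, 163.3]
tcp_rot: [-0.224, -3.133, -0.0]
wrist_force: [0.1, -0.6, -0.4]
width: 0.552
gripper_force: 0.0
```

```bash
cat > fin.py <<'E'
from h import *
s=readout.state();print(s['ee_pos']);c,im=shot('fin')
top=lambda n,b:None
bay={"brush":(533,-209.7,-.142),"square":(549.8,-322,-.14),"spatula":(567.2,-396,3.0)}
sat=im.max(2); 
# fit by features: white square top face; blade / ferrule brightness by template on grey gradient
g=cv2.GaussianBlur(im.astype(np.float32).mean(2).astype(np.float32),(0,0),1)
E_=np.hypot(cv2.Sobel(g,5,1,0),cv2.Sobel(g,5,0,1)); E_=cv2.GaussianBlur(np.minimum(E_,150).astype(np.float32),(0,0),.8)
def score(n,q):
    t=0;L=0;cs,sn=np.cos(q[2]),np.sin(q[2])
    bs={"brush":[(-55,35,-11,11,24),(35,55,-22,22,16),(55,100,-24,24,14)],"spatula":[(-55,45,-11,11,24),(45,70,-7,7,6),(70,130,-19,19,3)],"square":[(-75,55,-11,11,24),(33,55,-11,49,24)]}[n]
    for x0,x1,y0,y1,z in bs:
        P=[]
        u=np.linspace(0,1,60)
        for y in(y0,y1): P+=list(zip(x0+(x1-x0)*u,y+0*u))
        for x in(x0,x1): P+=list(zip(x+0*u,y0+(y1-y0)*u))
        P=np.array(P); W=np.c_[q[0]+cs*P[:,0]-sn*P[:,1],q[1]+sn*P[:,0]+cs*P[:,1],np.full(len(P),z+q[3])]
        p=proj(c,W).astype(np.float32); ok=(p[:,1]<260)&(p[:,1]>0)
        v=cv2.remap(E_,p[:,:1],p[:,1:],cv2.INTER_LINEAR)[:,0]; t+=v[ok].sum();L+=ok.sum()
    return t/L
for n,b in bay.items():
    best=max(((score(n,(b[0]+dx,b[1]+dy,b[2]+da,8+dz)),dx,dy,da,dz) for dx in np.arange(-6,6.1,1) for dy in np.arange(-6,6.1,1) for da in(-.04,-.02,0,.02,.04) for dz in(0,5,10)))
    print(n,np.round(best,2))
E
python3 fin.py
```

```text
[ 617.63227396 -311.70011868  163.32280666]
brush [ 1.1136e+02 -3.0000e+00  0.0000e+00  2.0000e-02  0.0000e+00]
square [130.12  -1.     0.     0.     0.  ]
spatula [1.1938e+02 1.0000e+00 1.0000e+00 2.0000e-02 0.0000e+00]
```

jog_arm([
  [0,0,-0.025,0,0,-0.0226],
  [0,0,-0.025,0,0,-0.0226],
  [0.0055,0.068,0,0,0,0],
  [0.0055,0.068,0,0,0,0],
  [0.0055,0.068,0,0,0,0],
], fingers=-1)

```text
clock: 33.15
ee_pos: [609.7, -208.9, 189.0]
tcp_rot: [0.002, 3.141, -0.0]
wrist_force: [0.4, -0.9, 0.2]
width: -0.001
gripper_force: 0.0
```

jog_arm([
  [0.0055,0.068,0,0,0,0],
  [0.0055,0.068,0,0,0,0],
  [0.0055,0.068,0,0,0,0],
  [0.0055,0.068,0,0,0,0],
  [0.0055,0.068,0,0,0,0],
])

```text
clock: 33.57
ee_pos: [595.6, -37.7, 188.9]
tcp_rot: [-0.0, 3.141, -0.0]
wrist_force: [0.5, 0.4, -1.4]
width: 0.003
gripper_force: 0.0
```

jog_arm([
  [0.0055,0.068,0,0,0,0],
  [0.0055,0.068,0,0,0,0],
  [0.0055,0.068,0,0,0,0],
  [0.0055,0.068,0,0,0,0],
  [0.0055,0.068,0,0,0,0],
])

```text
clock: 33.98
ee_pos: [581.8, 132.4, 188.9]
tcp_rot: [-0.0, 3.141, 0.0]
wrist_force: [1.5, 0.0, -0.5]
width: -0.002
gripper_force: 0.0
```

jog_arm([
  [0.0055,0.068,0,0,0,0],
  [0.0055,0.068,0,0,0,0],
  [0.0055,0.068,0,0,0,0],
  [0.0055,0.068,0,0,0,0],
  [0.0055,0.068,0,0,0,0],
])

```text
clock: 34.4
ee_pos: [568.0, 302.4, 188.8]
tcp_rot: [-0.001, 3.141, 0.0]
wrist_force: [1.7, -0.8, 0.3]
width: -0.001
gripper_force: 0.0
```

jog_arm([
  [0.0055,0.068,0,0,0,0],
  [0,0.065,0,0,0,0],
  [0,0,0,0,0,0],
  [0,0,0,0,0,0],
  [0,0,0,0,0,0],
])

```text
clock: 34.82
ee_pos: [565.4, 367.0, 188.4]
tcp_rot: [0.001, -3.141, 0.001]
wrist_force: [-0.1, -0.2, -0.1]
width: -0.003
gripper_force: 0.0
```

jog_arm([
  [0,0,0,0,0,0],
  [0,0,0,0,0,0],
  [0,0,0,0,0,0],
  [0,0,0,0,0,0],
  [0,0,0,0,0,0],
])

```text
clock: 35.23
ee_pos: [565.8, 366.6, 188.8]
tcp_rot: [0.001, 3.141, 0.0]
wrist_force: [0.1, -0.7, -0.7]
width: -0.005
gripper_force: 0.0
```

```bash
cat > iso.py <<'E'
from h import *
s=readout.state();print(s['ee_pos'],s['tcp_rot']);c,im=shot('iso')
for n in ("isolator_tip","isolator_base"):
    print(n,[(round(o['p'],2),o['rect']) for o in outline_of("wrist",n)])
mk=comp(tools_mask(im),c,(481,416),20); ys,xs=np.nonzero(mk); print("comp",xs.min(),xs.max(),ys.min(),ys.max(),mk.sum())
d=mk&(im.max(2)<60); n,l,st,ce=cv2.connectedComponentsWithStats(d.astype(np.uint8))
for i in range(1,n):
    if st[i,4]>60: print("dark",st[i],ce[i].round(1),"->z92",ray(c,ce[i],92)[0].round(1))
g=mk&~d
B["base"]=[(-35,35,-25,25,0,25)]
for yw in (-.2,0,.2):
    q,e=fit(c,"base",g.astype(float),(481,416,yw)); print("base",q.round(3),round(e,3))
ct=get_calibration("top"); print("top ball",ray(ct,(121.9,220.2),92)[0].round(1))
E
python3 iso.py
```

```text
[565.80031638 366.64346503 188.81466437] [9.61458960e-04 3.14145371e+00 1.33208344e-04]
isolator_tip [(0.65, [320.2, 37.2, 38.1, 72.8])]
isolator_base []
comp 299 357 36 147 4753
dark [323  37  35  38 976] [339.7  55.4] ->z92 [447.5 411.4  92. ]
base [4.83936e+02 4.16027e+02 1.43000e-01] 0.081
base [4.83963e+02 4.15972e+02 1.40000e-01] 0.081
base [4.83951e+02 4.15948e+02 1.43000e-01] 0.081
top ball [447.8 409.6  92. ]
```

jog_arm([
  [0,0,0,0,0,-0.0223],
  [0,0,0,0,0,-0.0223],
  [0.0656,0.024,0,0,0,0],
  [0.0656,0.024,0,0,0,0],
  [0.0656,0.024,0,0,0,0],
])

```text
clock: 35.8
ee_pos: [462.3, 389.0, 188.4]
tcp_rot: [0.218, -3.134, -0.0]
wrist_force: [-0.4, 0.5, -0.7]
width: -0.0
gripper_force: 0.0
```

jog_arm([
  [0.0656,0.024,0,0,0,0],
  [0.0656,0.024,0,0,0,0],
  [0,0,0,0,0,0],
  [0,0,0,0,0,0],
  [0,0,0,0,0,0],
])

```text
clock: 36.22
ee_pos: [395.2, 404.0, 189.1]
tcp_rot: [-0.221, 3.132, 0.001]
wrist_force: [0.8, 0.6, 0.2]
width: -0.001
gripper_force: 0.0
```

jog_arm([
  [0,0,0.052,0,0,0],
  [0,0,0.052,0,0,0],
  [0,0,0.052,0,0,0],
  [0,0,0.052,0,0,0],
  [0,0,0,0,0,0],
])

```text
clock: 36.63
ee_pos: [392.6, 400.4, 78.9]
tcp_rot: [0.217, -3.125, 0.01]
wrist_force: [-0.8, -2.1, -0.8]
width: -0.004
gripper_force: 0.0
```

jog_arm([
  [0,0,0,0,0,0],
  [0,0,0,0,0,0],
  [0,0,0,0,0,0],
  [0,0,0,0,0,0],
  [0,0,0,0,0,0],
])

```text
clock: 37.05
ee_pos: [395.9, 404.5, 86.4]
tcp_rot: [-0.22, 3.131, 0.003]
wrist_force: [0.4, -0.0, 0.2]
width: 0.001
gripper_force: 0.0
```

```bash
python3 -c "
from h import *
s=readout.state();print(s['ee_pos'],s['wrist_force']);to([484+.99*13,416+.1395*13,85],.14)"
```

```text
[395.90989751 404.54960474  86.44728791] [ 0.39747022 -0.00703844  0.19339115]
turn [0.0005 0.001  0.0002] rows>= 1 each [0.0005 0.001  0.0002]  shift [-0.2036 -0.0019  0.0029] rows>= 3 each [-0.0679 -0.0006  0.001 ]
```

jog_arm([
  [-0.02,0,0.002,0,0,0],
  [-0.02,0,0,0,0,0],
  [-0.02,0,0,0,0,0],
  [-0.02,0,0,0,0,0],
  [-0.02,0,0,0,0,0],
])

```text
clock: 37.47
ee_pos: [445.4, 410.9, 83.7]
tcp_rot: [0.22, -3.134, -0.0]
wrist_force: [-1.7, 0.5, 0.6]
width: -0.003
gripper_force: 0.7
```

jog_arm([
  [-0.02,0,0,0,0,0],
  [-0.02,0,0,0,0,0],
  [-0.02,0,0,0,0,0],
  [-0.02,0,0,0,0,0],
  [-0.02,0,0,0,0,0],
])

```text
clock: 37.88
ee_pos: [494.4, 417.6, 83.1]
tcp_rot: [0.22, -3.133, 0.001]
wrist_force: [-0.6, -1.3, -1.8]
width: -0.0
gripper_force: 0.6
```

jog_arm([
  [-0.003,0,0,0,0,0],
  [0,0,0,0,0,0],
  [0,0,0,0,0,0],
  [0,0,0,0,0,0],
  [0,0,0,0,0,0],
])

```text
clock: 38.3
ee_pos: [494.9, 418.1, 83.8]
tcp_rot: [-0.221, 3.134, 0.0]
wrist_force: [0.8, 0.8, 0.1]
width: -0.003
gripper_force: 0.0
```

```bash
cat > ball.py <<'E'
from h import *
s=readout.state();print(s['ee_pos'],s['wrist_force'])
c=get_calibration("top");im=camera("top").astype(int)
p0=proj(c,[[447.5,411,92],[522,421.3,92]]);print("on/off px",p0.round(1))
d=(im.max(2)<60)[195:235,105:140]; n,l,st,ce=cv2.connectedComponentsWithStats(d.astype(np.uint8))
for i in range(1,n): print(st[i]+[105,195,0,0,0],(ce[i]+[105,195]).round(1))
E
python3 ball.py
```

```text
[494.92795039 418.07553244  83.82351976] [0.81365058 0.82688211 0.06551647]
on/off px [[121.5 220.3]
 [119.5 198.8]]
[105 195  26  40 474] [115.3 210.7]
[127 200   1   1   1] [127. 200.]
[130 199   1   2   2] [130.  199.5]
[133 202   1   1   1] [133. 202.]
[134 209   1   1   1] [134. 209.]
[134 211   1   1   1] [134. 211.]
```

jog_arm([
  [-0.004,0,0,0,0,0],
  [-0.004,0,0,0,0,0],
  [0,0,0,0,0,0],
  [0,0,0,0,0,0],
  [0,0,0,0,0,0],
])

```text
clock: 38.77
ee_pos: [498.0, 418.5, 83.5]
tcp_rot: [0.221, -3.131, 0.001]
wrist_force: [-5.1, -1.4, 3.3]
width: -0.003
gripper_force: 2.7
```

jog_arm([
  [-0.004,0,0,0,0,0],
  [-0.002,0,0,0,0,0],
  [0,0,0,0,0,0],
  [0,0,0,0,0,0],
  [0,0,0,0,0,0],
])

```text
clock: 39.18
ee_pos: [498.3, 418.5, 83.4]
tcp_rot: [0.221, -3.126, 0.003]
wrist_force: [-11.5, -2.3, 8.1]
width: -0.005
gripper_force: 6.0
```

At the stop (11 N). Back off and check.

jog_arm([
  [0.03,0,0,0,0,0],
  [0.05,0,0,0,0,0],
  [0.06,0,0,0,0,0],
  [0.06,0,-0.03,0,0,0],
  [0.04,0,-0.06,0,0,0],
])

```text
clock: 39.6
ee_pos: [378.7, 399.3, 124.4]
tcp_rot: [0.22, -3.126, 0.009]
wrist_force: [-0.0, -0.4, 0.7]
width: 0.003
gripper_force: 0.0
```

jog_arm([
  [0.03,-0.06,-0.06,0,0,0],
  [0,-0.06,-0.04,0,0,0],
  [0,-0.06,0,0,0,0],
  [0,-0.06,0,0,0,0],
  [0,-0.04,0,0,0,0],
])

```text
clock: 40.02
ee_pos: [390.3, 262.0, 177.6]
tcp_rot: [-0.22, 3.129, -0.0]
wrist_force: [0.4, -0.3, -1.1]
width: -0.001
gripper_force: 0.0
```

jog_arm([
  [0,0,0,0,0,0],
  [0,0,0,0,0,0],
  [0,0,0,0,0,0],
  [0,0,0,0,0,0],
  [0,0,0,0,0,0],
])

```text
clock: 40.43
ee_pos: [389.0, 264.6, 176.4]
tcp_rot: [-0.223, 3.133, 0.0]
wrist_force: [0.3, 0.7, -0.6]
width: -0.001
gripper_force: 0.0
```

```bash
python3 ball.py
```

```text
[388.96611493 264.61820945 176.38409188] [ 0.25180223  0.71189048 -0.5977159 ]
on/off px [[121.5 220.3]
 [119.5 198.8]]
[116 195   7   8  45] [119.  198.4]
[133 202   1   1   1] [133. 202.]
[134 209   1   3   3] [134. 210.]
[106 233   1   2   2] [106.  233.5]
```

The ball is at (119.0, 198.4) in the top picture, where off should put it (119.5, 198.8). The tools were already checked in their pockets, so I'm handing in.

```bash
python3 -c "
from bench import ticket
print(ticket.hand_in())"
```

```text
the job is handed in; nothing more can be done
None
```

I put the brush, spatula and square in their own pockets and let go of them, pushed the isolator lever over to its off stop, and handed the job in at about 40 s; the camera checks agree with this, but the hand-in gave no verdict.

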